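Power up and start the lathe from the control station

TASK

Get the lathe running: with the fingertips, press the white-dotted, raised end of the black rocker switch on the green box fully down to switch the power on, and only after that press the green start button on the grey control station fully in and let go of it. Press gently, do not touch the red, yellow and blue buttons, and leave the glue bottle, wooden finial, polish bottle and gouge where they stand; nothing needs to be picked up.

Things in the scene. Friction and masses are not known exactly. Their poses are not given: they have to be found in the camera images.
- station: Control station: fixed grey box 150 x 150 x 47 mm with a dark top plate, on the bench. Origin: centre of its underside on the bench, z up. It carries four round push buttons, at (+-33, +-33) mm from its centre along its own x and y, 66 mm apart; which colour is at which corner differs every time.
- green_base: Housing of the green start push button: black round collar, 44 mm diameter and 12 mm tall, standing on top of the control station, fixed. Origin: centre of its underside, 47 mm above the bench; z up.
- red_base: Housing of the red stop push button: black round collar, 44 mm diameter and 12 mm tall, standing on top of the control station, fixed. Origin: centre of its underside, 47 mm above the bench; z up. Not to be touched.
- yellow_base: Housing of the yellow push button: black round collar, 44 mm diameter and 12 mm tall, standing on top of the control station, fixed. Origin: centre of its underside, 47 mm above the bench; z up. Not to be touched.
- blue_base: Housing of the blue push button: black round collar, 44 mm diameter and 12 mm tall, standing on top of the control station, fixed. Origin: centre of its underside, 47 mm above the bench; z up. Not to be touched.
- green_top (a point): Centre of the top face of the green start button's cap (28 mm diameter), 69 mm above the bench when up. It moves straight down with the cap.
- green (a joint): Travel of the green button in m: 0 = up, 0.006 = fully in. A spring pushes it back up; fully in takes 4 N.
- red (a joint): Travel of the red stop button in m, 0 = up.
- yellow (a joint): Travel of the yellow button in m, 0 = up.
- blue (a joint): Travel of the blue button in m, 0 = up.
- switchbox: Power switch: fixed green box 130 x 80 x 50 mm (x, y, z) on the bench, at any yaw. Origin: centre of its underside on the bench. On its top, see-sawing about the line 57 mm above the bench through its centre, parallel to its y axis, sits a black rocker plate 76 mm long (along x), 40 mm wide, 8 mm thick.
- rocker_dot (a point): Centre of the white dot (18 mm) on the upper face of the rocker, 26 mm from its pivot towards the box's +x end. This is the ON end: about 66 mm above the bench while raised (power off), about 55 mm when pressed fully down. This point's z axis is square to the rocker face.
- rocker (a joint): Tilt of the rocker in rad: about -0.22 at the start (off, dotted end up), +0.22 = fully on (dotted end down). It stays where it is left. Tipping it takes about 1 to 2 N at the dot; both ends have a hard stop.
- glue: Loose white glue bottle with yellow label and pointed nozzle, 40 mm diameter, 108 mm tall, upright. Origin: centre of its underside. Leave alone.
- finial: Loose small dark turned wooden finial, 36 mm diameter, 64 mm tall, upright. Origin: centre of its underside. Leave alone.
- polish: Loose green polish bottle with orange cap, 66 mm diameter, 165 mm tall, upright. Origin: centre of its underside. Leave alone.
- gouge: Loose turning gouge lying on the bench, 290 mm long, 26 mm thick at its wooden handle, lying along its own x (handle to -x). Origin: under its middle on the bench. Leave alone.
Mind the look-alikes: they are no part of the job. What is shaped like the switchbox but pink is not meant.

How it is judged (in metres and radians):
On the way, in this order (a step that is already met when the one before it is completed fails the run):
1. the rocker is pressed over to on (tilt above 0.12 rad) (value of joint rocker above 0.12 rad), for 0.1 s.
2. the green button is pressed in (at least 4.5 of its 6 mm) (value of joint green above 0.0045 m), for 0.04 s.
At the end, for the whole second after the job is handed in: The rocker is on (tilt above 0.12 rad), all four buttons are up again (within 1 mm), and the glue bottle, finial, polish bottle and gouge are at rest within 20 mm of where they stood, the first three upright (within 0.1 rad) (value of joint rocker above 0.12 rad and value of joint each of green, red, yellow, blue below 0.001 m and distance of each of glue, finial, polish, gouge from where it was at the start of the episode below 0.02 m and angle between each of glue, finial, polish's own z axis and vertical below 0.1 rad and linear speed of each of glue, finial, polish, gouge below 0.02 m/s); the robot touches nothing.
It fails at once if the green button is pressed (over 2 mm) while the power rocker is not on (tilt below 0.08 rad) (value of joint green above 0.002 m and value of joint rocker below 0.08 rad).
It fails at once if the red, yellow or blue button or its collar is touched (over 1 N) or pressed (over 1.5 mm) (contact force between any of the fingers, the arm and red_base above 1 N or value of joint any of red, yellow, blue above 0.0015 m or contact force between any of the fingers, the arm and yellow_base above 1 N or contact force between any of the fingers, the arm and blue_base above 1 N).
It fails at once if the rocker, its box, the station or the green button is pressed hard (over 35 N) (contact force between any of the fingers, the arm and switchbox above 35 N or contact force between any of the fingers, the arm and station above 35 N or contact force between any of the fingers, the arm and green_base above 35 N).
It fails at once if a bystander is shifted or lifted (over 20 mm) or tipped (over 0.35 rad) (distance of any of glue, finial, polish, gouge from where it was at the start of the episode above 0.02 m or angle between any of glue, finial, polish's own z axis and vertical above 0.35 rad).
It also fails if it takes over 53 s, if anything falls off the work surface, if the arm or the gripper's body presses on something with over 40 N, if the wrist force passes 120 N, or if a joint passes its speed limit or range.

ROBOT

A 6-joint arm with a two-finger parallel gripper is mounted at the origin on the work surface. World frame = base frame: x ahead of the robot, y to its left, z up, the work surface at z = 0. Lengths are in mm, angles in degrees, forces in N, time in s.
With the tool pointing down it reaches from about 225 to 725 mm from the base axis. Payload 3.1 kg.
Tool frame: the origin (TCP) lies on the centre line of the jaws, within the pads' length; the fingertips stand 11 mm ahead of it and the grasp point (between the pads) lies 8 mm behind it; z points along the fingers, y is the line along which they close (so a half turn about z gives the same grasp; the last joint's range is limited). The gripper opens to 85 mm and grips with 20 to 120 N. Pads are 22 mm wide; open, the fingers measure 114 mm over their backs; the gripper's body (76 mm by 85 mm) begins 54 mm behind the grasp point. The pads swing forward as they close: fully open they stand 13 mm farther back than shut.
Start: joints at [-75.562, 2.75, 5.684, 92.934, 0, 82.678], TCP at [194.62, -487.586, 242.312] pointing down, gripper open.
Joint ranges: [-166.93, 166.93], [-56.73, 111.36], [-69.38, 81.34], [-121.58, 131.49], [-85.45, 84.26], [-180, 180]. Speed limits (degrees/s): [159.86, 159.86, 180, 180, 180, 180].

INTERFACE

Orientations are given as a 3x3 rotation matrix whose columns are the frame's x, y, z axes.
In Python, from rig import env gives the robot as it stands.
- The arm moves only by the tool arm_command, never from a script. Its argument "increments" is a list of rows, each an object of numbers: "x", "y", "z": the shift along the tool's x, y, z in mm; "wx", "wy", "wz": the turn, a rotation vector about the tool's x, y, z in rad; "claw": the finger opening in mm, from 0 to 85.4. A call has 1 to 12 rows; each row is the pose to reach, as a shift and turn from the pose commanded when the call began, along the tool's axes at that moment; what a row does not reach only later rows make up. A row lasts 1/10 s, in which the tool goes at most 50 mm and 8.59 degrees, less where a joint would pass 70% of its speed; a pose out of reach is approached as far as the arm can. A call with a gripper value outside its range is refused whole. The fingers move at their own pace and stop on an object; "grip_force" is the grip in N (left out, the last holds). Time passes only in rows, so rows that repeat a pose let the fingers close. It gives the time, the measured TCP pose, the force, the opening and the grip force at its end, in the units of the state.
- env.state(): the state, without advancing time (a new reading comes with each control period).
- env.read_camera(name): name is "scene" or "top"; returns a dict with "color" (400x640x3 uint8, red, green, blue), "z_map" (400x640 float32, mm along the optical axis (not along the pixel's ray), 0 where there is no reading), "fx", "fy", "cx", "cy" (pixels), "extrinsics" (4x4, takes a point from camera to world coordinates). Camera axes: x right, y down, z forward; pixel columns grow to the right and rows downward; lengths in mm; the calibration is good to about 2 mm. A picture is of the moment at which its call begins.
- env.sign_off(): hands the job in; it is judged then, once.
The state is a dict: "t": time; "q": joint angles; "joint_velocities": joint speeds; "joint_efforts": joint torques, N m; "tcp_pos": TCP position; "orientation": TCP orientation; "wrist_force": force on the tool from outside, world axes, zero at the start; "wrist_torque": the same for the moment, N m; "finger_gap": opening from 0.0 (shut) to 1.0 (fully open); "gripper_force": force on a finger pad.
Only numpy, scipy, OpenCV 4.12 (cv2) and the standard library are available. Lean on these libraries where they do the work, as an engineer would, in place of code of your own. Each camera call takes 0.05 s, during which the arm holds its last target. There are 200 camera calls.

## Working session

There is one attempt and no reset: what is moved stays moved. The work goes in short steps, Python scripts to look and compute and a tool call to move; the robot and the scene stay as the last step left them, time stands still between calls to the robot, and variables do not carry over. Pictures are saved under pics/ and viewed, at most 10 in all, crops included, and the job is handed in when it is done.

Besides the shell and the picture viewer there is one more tool, called after ">>>" as name([rows], argument=value, ...), one row to a line, values as JSON. arm_command: Moves the arm, as the interface text tells. Its arguments: {"type":"object","properties":{"increments":{"type":"array"},"grip_force":{"type":"number"}},"required":["increments"]}

```bash
mkdir -p pics && python3 - <<'E'
from rig import env
import cv2,numpy as np,pickle
d={}
for n in("top","scene"):
    c=env.read_camera(n);d[n]=c;cv2.imwrite(f"pics/{n}0.png",c["color"][:,:,::-1]);print(n,c["fx"],c["fy"],c["cx"],c["cy"],np.round(c["extrinsics"],3).tolist())
pickle.dump(d,open("d.pkl","wb"))
s=env.state();print(s)
E
```

```text
top 453.59110195010027 453.59110195010027 317.5858296316698 205.90648144287832 [[-0.001, -0.996, 0.085, 488.247], [-1.0, 0.003, 0.026, -1.031], [-0.026, -0.084, -0.996, 994.954], [0.0, 0.0, 0.0, 1.0]]
scene 471.8293265967797 471.8293265967797 314.36496414374403 199.02725121152946 [[-0.872, 0.401, -0.28, 855.932], [0.489, 0.728, -0.481, 539.462], [0.011, -0.556, -0.831, 966.945], [0.0, 0.0, 0.0, 1.0]]
{'t': 0.1, 'q': array([-7.55625344e+01,  2.78778917e+00,  5.60022104e+00,  9.29328272e+01,
       -5.91890944e-04,  8.26765295e+01]), 'joint_velocities': array([-0.00501355, -0.05338413,  0.2986923 , -0.06769101, -0.00904647,
       -0.01897889]), 'joint_efforts': array([ 2.74666214e-03, -3.39851832e+01,  3.20934856e+01,  1.58528105e-02,
       -1.48931972e-04, -5.63535139e-07]), 'tcp_pos': array([ 194.47977205, -487.08389465,  241.23876232]), 'orientation': array([[ 9.28738872e-01,  3.70734167e-01, -5.33905156e-04],
       [ 3.70734462e-01, -9.28736684e-01,  2.03235875e-03],
       [ 2.57607525e-04, -2.08546762e-03, -9.99997792e-01]]), 'wrist_force': array([ 0.65843538, -0.03584149, -0.00326798]), 'wrist_torque': array([-0.02596357, -0.00043983, -0.01312661]), 'gripper_force': 0.0, 'finger_gap': 1.0036270396640101}
```

View pics/top0.png

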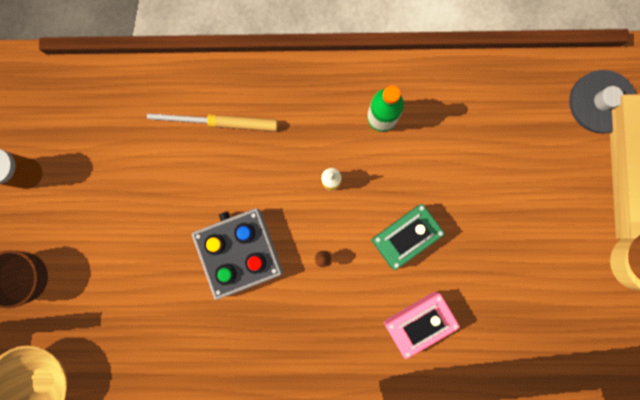

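View pics/scene0.png

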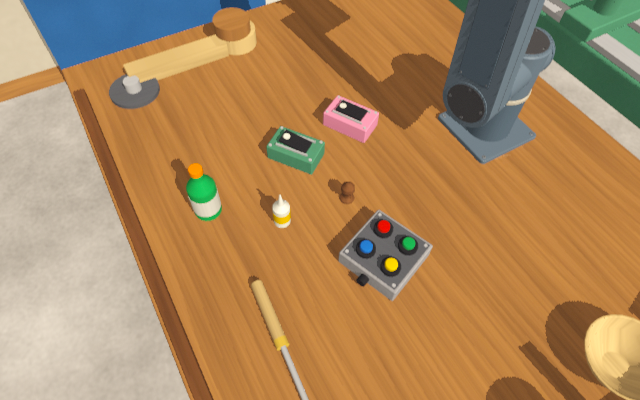

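The top view shows the green button at about (224,274), the red one at (255,263), and the green box with its white dot at (420,229). The pink look-alike is at (421,325). In the scene view the green button is at (409,244) and the dot at (286,136). Next I triangulate these across the two views.

```bash
cat > h.py <<'E'
import cv2,numpy as np
def blob(c,seed,r,f):
    img=c["color"];hsv=cv2.cvtColor(img,cv2.COLOR_RGB2HSV);u,v=seed
    m=f(hsv[...,0].astype(int),hsv[...,1].astype(int),hsv[...,2].astype(int)).astype(np.uint8)
    w=np.zeros_like(m);w[v-r:v+r+1,u-r:u+r+1]=1
    n,l,s,ce=cv2.connectedComponentsWithStats(m*w);k=1+np.argmax(s[1:,4]);return ce[k],s[k,4]
def ray(c,p):
    E=c["extrinsics"];d=E[:3,:3]@[(p[0]-c["cx"])/c["fx"],(p[1]-c["cy"])/c["fy"],1];return E[:3,3],d/np.linalg.norm(d)
def plane(c,p,z):
    o,d=ray(c,p);return o+d*(z-o[2])/d[2]
def tri(a,b):
    (o,d),(q,e)=a,b;t=np.linalg.lstsq(np.c_[d,-e],q-o,rcond=None)[0];A=o+t[0]*d;B=q+t[1]*e;return (A+B)/2,np.linalg.norm(A-B)
E
python3 - <<'E'
import pickle;from h import *
d=pickle.load(open("d.pkl","rb"));T,S=d["top"],d["scene"]
green=lambda h,s,v:(h>45)&(h<85)&(s>150)&(v>90)
white=lambda h,s,v:(s<70)&(v>170)
red=lambda h,s,v:((h<6)|(h>174))&(s>200)&(v>110)
blue=lambda h,s,v:(h>100)&(h<125)&(s>150)&(v>90)
yel=lambda h,s,v:(h>22)&(h<34)&(s>180)&(v>140)
for n,a,b,f,r,z in [("green",(224,274),(409,244),green,11,69),("red",(255,263),(384,228),red,11,69),("blue",(243,233),(366,247),blue,11,69),("yellow",(213,244),(391,265),yel,11,69),("dot",(420,229),(286,136),white,8,66)]:
    p,A=blob(T,a,r,f);q,B=blob(S,b,r,f);X,e=tri(ray(T,p),ray(S,q))
    print(n,p.round(1),A,q.round(1),B,X.round(1),"miss",round(e,1),"planes",plane(T,p,z).round(1),plane(S,q,z).round(1))
gb=lambda h,s,v:(h>60)&(h<95)&(s>90)&(v>40)
for c,(u,v),r in((T,(408,237),42),):
    hsv=cv2.cvtColor(c["color"],cv2.COLOR_RGB2HSV).astype(int);m=gb(*[hsv[...,i] for i in range(3)]).astype(np.uint8)
    w=np.zeros_like(m);w[v-r:v+r,u-r:u+r]=1;m=m*w
    cs=max(cv2.findContours(m,0,2)[0],key=cv2.contourArea)
    bx=cv2.boxPoints(cv2.minAreaRect(cs));P=np.array([plane(c,x,50) for x in bx]);print(bx.round(0).tolist(),P.round(1).tolist(),P.mean(0),[np.linalg.norm(P[i]-P[i-1]) for i in range(4)])
# bystanders (bench plane-ish)
for n,p,z in(("finial",(323,258),50),("glue",(331,178),80),("polish",(391,94),160)):print(n,plane(T,p,z).round(0))
E
```

```text
green [223.5 274.5] 163 [408.4 243. ] 134 [427.7 215.6  62.7] miss 1.5 planes [427.4 214.6  69. ] [431.4 217.5  69. ]
red [254.  262.8] 169 [383.5 226. ] 129 [451.3 153.4  62.1] miss 1.0 planes [451.1 152.5  69. ] [454.8 156.1  69. ]
blue [242.8 232.7] 175 [365.9 246.1] 142 [513.  177.1  62.6] miss 1.3 planes [512.3 176.3  69. ] [516.  179.3  69. ]
yellow [212.5 244.1] 131 [391.1 264.1] 149 [489.7 239.4  63.1] miss 1.7 planes [489.  238.4  69. ] [492.8 241.   69. ]
dot [419.8 229. ] 84 [286.2 135.8] 39 [ 519.6 -185.6   63.5] miss 0.5 planes [ 519.3 -184.9   66. ] [ 520.7 -183.7   66. ]
[[371.0, 240.0], [422.0, 203.0], [444.0, 234.0], [394.0, 270.0]] [[498.1, -88.1, 50.0], [573.6, -193.0, 50.0], [510.1, -237.3, 50.0], [435.3, -133.1, 50.0]] [ 504.29064194 -162.87595505   50.        ] [np.float64(77.19356772814179), np.float64(129.16594697191726), np.float64(77.50083798374986), np.float64(128.2728310790153)]
finial [460.  12.  50.]
glue [623.  -5.  80.]
polish [ 770. -118.  160.]
```

The measurements agree with the given sizes: buttons about 66.4 mm apart, box 129 x 77 mm, dot 27 mm from the pivot. Now I move over the dot, turning the tool square to the box and closing the fingers.

>>> arm_command([
  {"x": 415,"y": -160,"wz": -1.815,"claw": 0},
  {"x": 415,"y": -160,"wz": -1.815,"claw": 0},
  {"x": 415,"y": -160,"wz": -1.815,"claw": 0},
  {"x": 415,"y": -160,"wz": -1.815,"claw": 0},
  {"x": 415,"y": -160,"wz": -1.815,"claw": 0},
  {"x": 415,"y": -160,"wz": -1.815,"claw": 0},
  {"x": 415,"y": -160,"wz": -1.815,"claw": 0},
  {"x": 415,"y": -160,"wz": -1.815,"claw": 0},
  {"x": 415,"y": -160,"wz": -1.815,"claw": 0},
  {"x": 415,"y": -160,"wz": -1.815,"claw": 0},
  {"x": 415,"y": -160,"wz": -1.815,"claw": 0},
  {"x": 415,"y": -160,"wz": -1.815,"claw": 0},
])

```text
schema error: expected keys x, y, z, wx, wy, wz, claw
```

>>> arm_command([
  {"z": 80,"claw": 0},
  {"z": 130,"claw": 0},
  {"z": 130,"claw": 0},
  {"z": 130,"claw": 0},
  {"z": 130,"claw": 0},
])

```text
schema error: expected keys x, y, z, wx, wy, wz, claw
```

```bash
python3 - <<'E'
from rig import env
import cv2,numpy as np
c=env.read_camera("scene");s=env.state()
cv2.imwrite("pics/s1.png",cv2.resize(c["color"][40:260,150:470,::-1],None,fx=2.4,fy=2.4))
print({k:np.round(s[k],2).tolist() for k in("t","q","tcp_pos","orientation","wrist_force","finger_gap")})
E
```

```text
{'t': 0.15, 'q': [-75.56, 2.79, 5.61, 92.93, -0.0, 82.68], 'tcp_pos': [194.5, -487.15, 241.35], 'orientation': [[0.93, 0.37, -0.0], [0.37, -0.93, 0.0], [0.0, -0.0, -1.0]], 'wrist_force': [-0.47, 0.28, 0.06], 'finger_gap': 1.0}
```

View pics/s1.png

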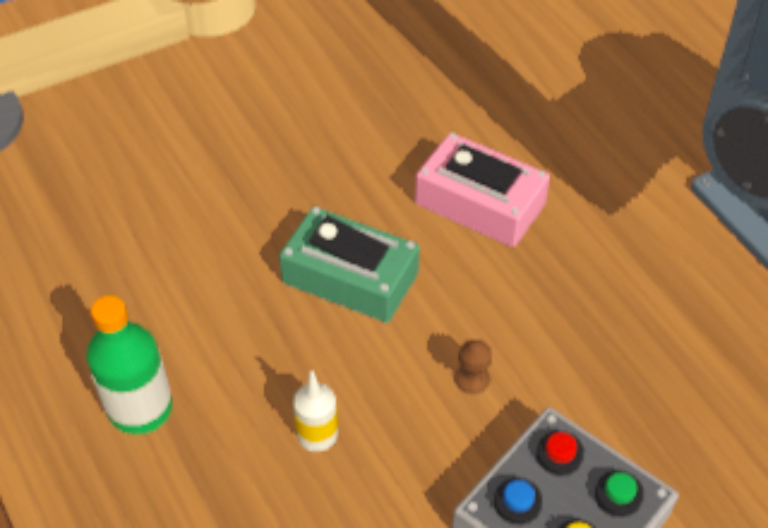

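Both moves were refused because every row needs all the keys. The picture shows nothing has moved: the dot is raised at crop (327,231). I'll resend with full rows, one call at a time.

>>> arm_command([
  {"x": 415,"y": -160,"z": 0,"wx": 0,"wy": 0,"wz": -1.815,"claw": 0},
  {"x": 415,"y": -160,"z": 0,"wx": 0,"wy": 0,"wz": -1.815,"claw": 0},
  {"x": 415,"y": -160,"z": 0,"wx": 0,"wy": 0,"wz": -1.815,"claw": 0},
  {"x": 415,"y": -160,"z": 0,"wx": 0,"wy": 0,"wz": -1.815,"claw": 0},
  {"x": 415,"y": -160,"z": 0,"wx": 0,"wy": 0,"wz": -1.815,"claw": 0},
  {"x": 415,"y": -160,"z": 0,"wx": 0,"wy": 0,"wz": -1.815,"claw": 0},
  {"x": 415,"y": -160,"z": 0,"wx": 0,"wy": 0,"wz": -1.815,"claw": 0},
  {"x": 415,"y": -160,"z": 0,"wx": 0,"wy": 0,"wz": -1.815,"claw": 0},
  {"x": 415,"y": -160,"z": 0,"wx": 0,"wy": 0,"wz": -1.815,"claw": 0},
  {"x": 415,"y": -160,"z": 0,"wx": 0,"wy": 0,"wz": -1.815,"claw": 0},
  {"x": 415,"y": -160,"z": 0,"wx": 0,"wy": 0,"wz": -1.815,"claw": 0},
  {"x": 415,"y": -160,"z": 0,"wx": 0,"wy": 0,"wz": -1.815,"claw": 0},
])

```text
t: 1.35
tcp_pos: [520.9, -184.3, 241.6]
orientation: [[-0.578, 0.816, -0.001], [0.816, 0.578, 0.001], [0.001, -0.001, -1.0]]
wrist_force: [-0.6, 0.5, 0.8]
finger_gap: -0.004
gripper_force: 0.0
```

>>> arm_command([
  {"x": 0,"y": 0,"z": 50,"wx": 0,"wy": 0,"wz": 0,"claw": 0},
  {"x": 0,"y": 0,"z": 100,"wx": 0,"wy": 0,"wz": 0,"claw": 0},
  {"x": 0,"y": 0,"z": 135,"wx": 0,"wy": 0,"wz": 0,"claw": 0},
  {"x": 0,"y": 0,"z": 145,"wx": 0,"wy": 0,"wz": 0,"claw": 0},
  {"x": 0,"y": 0,"z": 145,"wx": 0,"wy": 0,"wz": 0,"claw": 0},
  {"x": 0,"y": 0,"z": 145,"wx": 0,"wy": 0,"wz": 0,"claw": 0},
])

```text
t: 1.95
tcp_pos: [521.9, -185.7, 99.3]
orientation: [[-0.572, 0.82, 0.003], [0.82, 0.572, -0.001], [-0.003, 0.001, -1.0]]
wrist_force: [0.6, 0.3, 0.7]
finger_gap: -0.005
gripper_force: 0.0
```

```bash
python3 - <<'E'
from rig import env
import cv2,numpy as np
c=env.read_camera("scene")
cv2.imwrite("pics/s2.png",cv2.resize(c["color"][60:210,200:400,::-1],None,fx=4,fy=4))
E
```

```text
(no output)
```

View pics/s2.png

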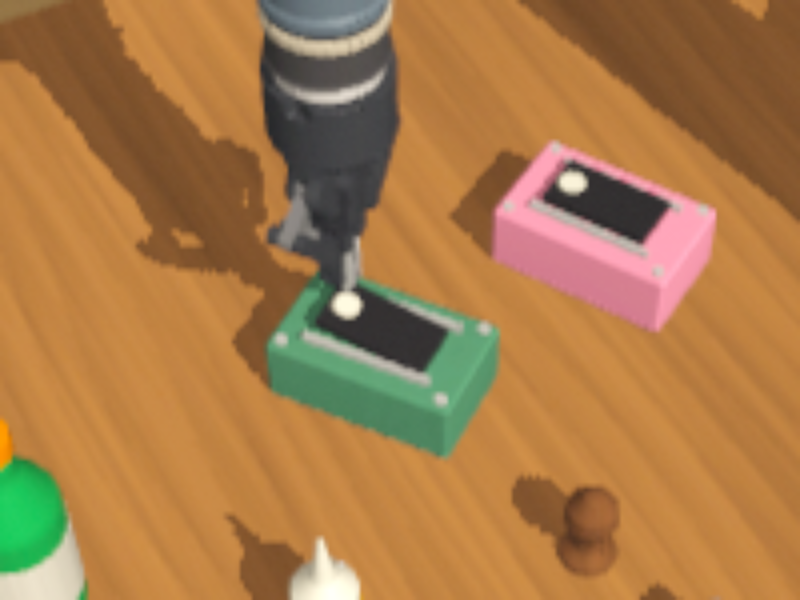

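The closed tip is at crop (345,285), directly above the dot at (347,305), and about 20 mm higher. I press down slowly.

>>> arm_command([
  {"x": 0,"y": 0,"z": 8,"wx": 0,"wy": 0,"wz": 0,"claw": 0},
  {"x": 0,"y": 0,"z": 14,"wx": 0,"wy": 0,"wz": 0,"claw": 0},
  {"x": 0,"y": 0,"z": 17,"wx": 0,"wy": 0,"wz": 0,"claw": 0},
  {"x": 0,"y": 0,"z": 19,"wx": 0,"wy": 0,"wz": 0,"claw": 0},
  {"x": 0,"y": 0,"z": 21,"wx": 0,"wy": 0,"wz": 0,"claw": 0},
  {"x": 0,"y": 0,"z": 23,"wx": 0,"wy": 0,"wz": 0,"claw": 0},
  {"x": 0,"y": 0,"z": 23,"wx": 0,"wy": 0,"wz": 0,"claw": 0},
])

```text
t: 2.7
tcp_pos: [520.7, -185.1, 74.1]
orientation: [[-0.572, 0.82, -0.0], [0.82, 0.572, 0.0], [0.0, 0.0, -1.0]]
wrist_force: [-0.7, 0.7, 0.3]
finger_gap: 0.003
gripper_force: 0.0
```

>>> arm_command([
  {"x": 0,"y": 0,"z": 1,"wx": 0,"wy": 0,"wz": 0,"claw": 0},
  {"x": 0,"y": 0,"z": 2,"wx": 0,"wy": 0,"wz": 0,"claw": 0},
  {"x": 0,"y": 0,"z": 3,"wx": 0,"wy": 0,"wz": 0,"claw": 0},
  {"x": 0,"y": 0,"z": 4,"wx": 0,"wy": 0,"wz": 0,"claw": 0},
  {"x": 0,"y": 0,"z": 4,"wx": 0,"wy": 0,"wz": 0,"claw": 0},
])

```text
t: 3.2
tcp_pos: [520.9, -185.3, 70.4]
orientation: [[-0.572, 0.82, 0.0], [0.82, 0.572, -0.0], [-0.001, 0.0, -1.0]]
wrist_force: [0.3, -0.2, 1.2]
finger_gap: -0.0
gripper_force: 0.5
```

Contact is light, about 1 N. I continue in small steps towards the hard stop.

>>> arm_command([
  {"x": 0,"y": 0,"z": 0.7,"wx": 0,"wy": 0,"wz": 0,"claw": 0},
  {"x": 0,"y": 0,"z": 1.4,"wx": 0,"wy": 0,"wz": 0,"claw": 0},
  {"x": 0,"y": 0,"z": 2,"wx": 0,"wy": 0,"wz": 0,"claw": 0},
  {"x": 0,"y": 0,"z": 2,"wx": 0,"wy": 0,"wz": 0,"claw": 0},
])

```text
t: 3.6
tcp_pos: [520.8, -185.1, 68.2]
orientation: [[-0.572, 0.82, 0.0], [0.82, 0.572, 0.0], [-0.0, 0.0, -1.0]]
wrist_force: [0.4, -0.7, 0.8]
finger_gap: -0.0
gripper_force: 0.7
```

>>> arm_command([
  {"x": 0,"y": 0,"z": 0.5,"wx": 0,"wy": 0,"wz": 0,"claw": 0},
  {"x": 0,"y": 0,"z": 1,"wx": 0,"wy": 0,"wz": 0,"claw": 0},
  {"x": 0,"y": 0,"z": 1,"wx": 0,"wy": 0,"wz": 0,"claw": 0},
])

```text
t: 3.9
tcp_pos: [520.9, -185.2, 67.8]
orientation: [[-0.572, 0.82, 0.0], [0.82, 0.572, -0.0], [-0.0, 0.0, -1.0]]
wrist_force: [0.0, -0.8, 3.8]
finger_gap: 0.001
gripper_force: 1.8
```

>>> arm_command([
  {"x": 0,"y": 0,"z": 0.5,"wx": 0,"wy": 0,"wz": 0,"claw": 0},
  {"x": 0,"y": 0,"z": 0.8,"wx": 0,"wy": 0,"wz": 0,"claw": 0},
  {"x": 0,"y": 0,"z": 0.8,"wx": 0,"wy": 0,"wz": 0,"claw": 0},
])

```text
t: 4.2
tcp_pos: [520.9, -185.2, 67.6]
orientation: [[-0.572, 0.82, 0.001], [0.82, 0.572, -0.0], [-0.001, 0.0, -1.0]]
wrist_force: [0.1, -0.0, 7.0]
finger_gap: 0.003
gripper_force: 3.2
```

The force climbs to 7 N with no further travel: that is the hard stop, and the height matches the predicted 68 mm. I raise the tool and check.

>>> arm_command([
  {"x": 0,"y": 0,"z": -30,"wx": 0,"wy": 0,"wz": 0,"claw": 0},
  {"x": 0,"y": 0,"z": -80,"wx": 0,"wy": 0,"wz": 0,"claw": 0},
  {"x": 0,"y": 0,"z": -130,"wx": 0,"wy": 0,"wz": 0,"claw": 0},
  {"x": 0,"y": 0,"z": -155,"wx": 0,"wy": 0,"wz": 0,"claw": 0},
  {"x": 0,"y": 0,"z": -155,"wx": 0,"wy": 0,"wz": 0,"claw": 0},
])

```text
t: 4.7
tcp_pos: [522.8, -185.8, 226.6]
orientation: [[-0.572, 0.82, 0.008], [0.82, 0.572, -0.003], [-0.007, 0.004, -1.0]]
wrist_force: [-0.4, 0.4, 1.0]
finger_gap: 0.001
gripper_force: 0.0
```

```bash
python3 - <<'E'
from rig import env
from h import *
c=env.read_camera("scene")
cv2.imwrite("pics/s3.png",cv2.resize(c["color"][60:210,200:400,::-1],None,fx=4,fy=4))
q,A=blob(c,(286,138),10,lambda h,s,v:(s<70)&(v>170));print(q,A,plane(c,q,55),plane(c,q,66))
E
```

```text
[285.87096774 138.32258065] 31 [ 521.26911001 -185.60891093   55.        ] [ 525.3058568  -176.86301187   66.        ]
```

View pics/s3.png

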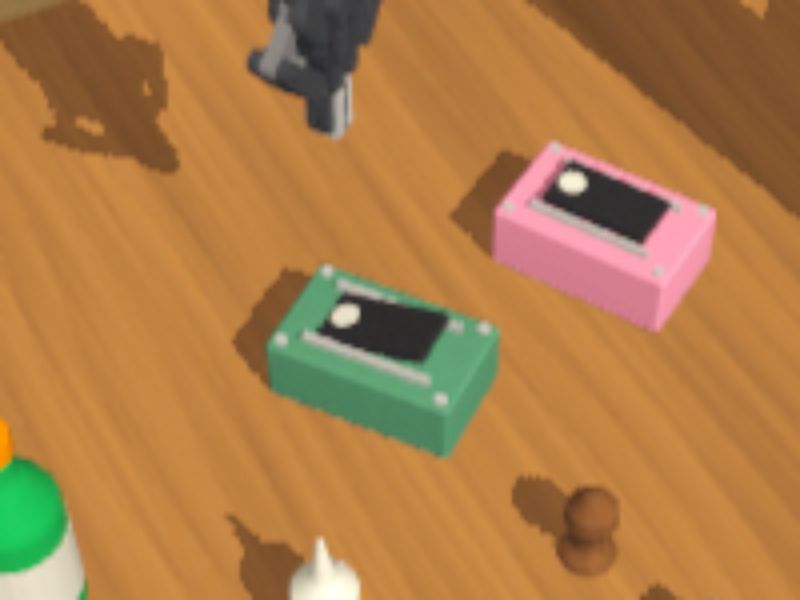

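The rocker is on: its dot moved to crop (344,315), which fits a height of 55 mm. Nothing else has moved. Next I go above the green button.

>>> arm_command([
  {"x": 381.5,"y": 153.5,"z": 0,"wx": 0,"wy": 0,"wz": 0,"claw": 0},
  {"x": 381.5,"y": 153.5,"z": 0,"wx": 0,"wy": 0,"wz": 0,"claw": 0},
  {"x": 381.5,"y": 153.5,"z": 0,"wx": 0,"wy": 0,"wz": 0,"claw": 0},
  {"x": 381.5,"y": 153.5,"z": 0,"wx": 0,"wy": 0,"wz": 0,"claw": 0},
  {"x": 381.5,"y": 153.5,"z": 0,"wx": 0,"wy": 0,"wz": 0,"claw": 0},
  {"x": 381.5,"y": 153.5,"z": 0,"wx": 0,"wy": 0,"wz": 0,"claw": 0},
  {"x": 381.5,"y": 153.5,"z": 0,"wx": 0,"wy": 0,"wz": 0,"claw": 0},
  {"x": 381.5,"y": 153.5,"z": 0,"wx": 0,"wy": 0,"wz": 0,"claw": 0},
  {"x": 381.5,"y": 153.5,"z": 0,"wx": 0,"wy": 0,"wz": 0,"claw": 0},
  {"x": 381.5,"y": 153.5,"z": 0,"wx": 0,"wy": 0,"wz": 0,"claw": 0},
  {"x": 381.5,"y": 153.5,"z": 0,"wx": 0,"wy": 0,"wz": 0,"claw": 0},
])

```text
t: 5.85
tcp_pos: [427.8, 214.6, 219.8]
orientation: [[-0.572, 0.82, -0.003], [0.82, 0.572, -0.002], [0.0, -0.003, -1.0]]
wrist_force: [-0.3, 0.2, 1.3]
finger_gap: -0.001
gripper_force: 0.0
```

>>> arm_command([
  {"x": 0,"y": 0,"z": 45,"wx": 0,"wy": 0,"wz": 0,"claw": 0},
  {"x": 0,"y": 0,"z": 90,"wx": 0,"wy": 0,"wz": 0,"claw": 0},
  {"x": 0,"y": 0,"z": 120,"wx": 0,"wy": 0,"wz": 0,"claw": 0},
  {"x": 0,"y": 0,"z": 125,"wx": 0,"wy": 0,"wz": 0,"claw": 0},
  {"x": 0,"y": 0,"z": 125,"wx": 0,"wy": 0,"wz": 0,"claw": 0},
  {"x": 0,"y": 0,"z": 125,"wx": 0,"wy": 0,"wz": 0,"claw": 0},
])

```text
t: 6.45
tcp_pos: [430.1, 215.1, 98.5]
orientation: [[-0.571, 0.821, 0.003], [0.821, 0.571, 0.001], [-0.001, 0.003, -1.0]]
wrist_force: [-0.2, 1.0, 0.9]
finger_gap: 0.0
gripper_force: 0.0
```

```bash
python3 - <<'E'
from rig import env
from h import *
c=env.read_camera("scene")
cv2.imwrite("pics/s4.png",cv2.resize(c["color"][160:310,310:510,::-1],None,fx=4,fy=4))
E
```

```text
(no output)
```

View pics/s4.png

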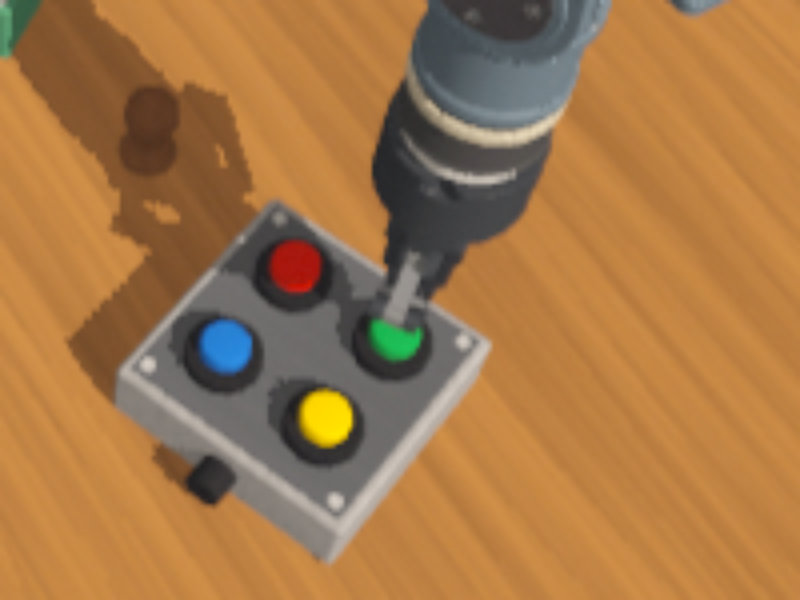

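The tip at crop (400,320) is above the green cap at (395,335), well clear of red, blue and yellow. I press slowly.

>>> arm_command([
  {"x": 0,"y": 0,"z": 8,"wx": 0,"wy": 0,"wz": 0,"claw": 0},
  {"x": 0,"y": 0,"z": 14,"wx": 0,"wy": 0,"wz": 0,"claw": 0},
  {"x": 0,"y": 0,"z": 17,"wx": 0,"wy": 0,"wz": 0,"claw": 0},
  {"x": 0,"y": 0,"z": 19,"wx": 0,"wy": 0,"wz": 0,"claw": 0},
  {"x": 0,"y": 0,"z": 20,"wx": 0,"wy": 0,"wz": 0,"claw": 0},
  {"x": 0,"y": 0,"z": 20,"wx": 0,"wy": 0,"wz": 0,"claw": 0},
])

```text
t: 7.1
tcp_pos: [428.4, 215.6, 76.8]
orientation: [[-0.572, 0.82, 0.0], [0.82, 0.572, -0.0], [-0.0, 0.0, -1.0]]
wrist_force: [-0.9, 0.4, 2.7]
finger_gap: 0.001
gripper_force: 1.3
```

>>> arm_command([
  {"x": 0,"y": 0,"z": 1,"wx": 0,"wy": 0,"wz": 0,"claw": 0},
  {"x": 0,"y": 0,"z": 2,"wx": 0,"wy": 0,"wz": 0,"claw": 0},
  {"x": 0,"y": 0,"z": 2.5,"wx": 0,"wy": 0,"wz": 0,"claw": 0},
  {"x": 0,"y": 0,"z": 2.5,"wx": 0,"wy": 0,"wz": 0,"claw": 0},
])

```text
t: 7.5
tcp_pos: [428.4, 215.6, 74.2]
orientation: [[-0.572, 0.82, 0.0], [0.82, 0.572, 0.0], [0.0, 0.0, -1.0]]
wrist_force: [-0.9, -1.1, 4.0]
finger_gap: -0.002
gripper_force: 1.9
```

Travel is close to full at 4 N. I go a little further to find the stop.

>>> arm_command([
  {"x": 0,"y": 0,"z": 0.5,"wx": 0,"wy": 0,"wz": 0,"claw": 0},
  {"x": 0,"y": 0,"z": 1,"wx": 0,"wy": 0,"wz": 0,"claw": 0},
  {"x": 0,"y": 0,"z": 1.2,"wx": 0,"wy": 0,"wz": 0,"claw": 0},
  {"x": 0,"y": 0,"z": 1.2,"wx": 0,"wy": 0,"wz": 0,"claw": 0},
])

```text
t: 7.9
tcp_pos: [428.5, 215.7, 74.0]
orientation: [[-0.572, 0.82, 0.0], [0.82, 0.572, 0.0], [-0.0, 0.0, -1.0]]
wrist_force: [-3.1, -1.7, 8.2]
finger_gap: -0.003
gripper_force: 4.2
```

The button is on its stop: 8 N and no further travel. I let go and rise.

>>> arm_command([
  {"x": 0,"y": 0,"z": -20,"wx": 0,"wy": 0,"wz": 0,"claw": 0},
  {"x": 0,"y": 0,"z": -60,"wx": 0,"wy": 0,"wz": 0,"claw": 0},
  {"x": 0,"y": 0,"z": -105,"wx": 0,"wy": 0,"wz": 0,"claw": 0},
  {"x": 0,"y": 0,"z": -130,"wx": 0,"wy": 0,"wz": 0,"claw": 0},
  {"x": 0,"y": 0,"z": -130,"wx": 0,"wy": 0,"wz": 0,"claw": 0},
  {"x": 0,"y": 0,"z": -130,"wx": 0,"wy": 0,"wz": 0,"claw": 0},
])

```text
t: 8.5
tcp_pos: [428.8, 215.7, 202.7]
orientation: [[-0.572, 0.82, 0.001], [0.82, 0.572, 0.0], [-0.0, 0.001, -1.0]]
wrist_force: [0.7, 0.1, -0.2]
finger_gap: 0.002
gripper_force: 0.0
```

```bash
python3 - <<'E'
from rig import env
from h import *
c=env.read_camera("scene")
cv2.imwrite("pics/s5.png",c["color"][:,:,::-1])
print(blob(c,(409,244),11,lambda h,s,v:(h>45)&(h<85)&(s>150)&(v>90)),blob(c,(286,138),10,lambda h,s,v:(s<70)&(v>170)),env.state()["wrist_force"])
E
```

```text
(array([408.41044776, 242.97014925]), np.int32(134)) (array([285.87096774, 138.32258065]), np.int32(31)) [-1.7427105  -0.66016479 -0.78862836]
```

View pics/s5.png

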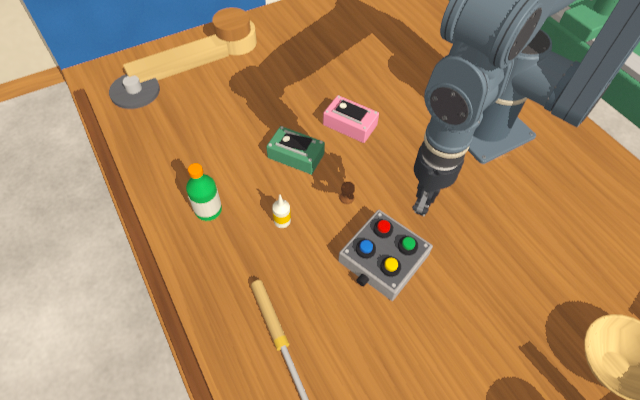

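The green cap is back up at (408.4,243.0), the same pixel as at the start. The rocker is still on with its dot at (286,138), and the bystanders have not moved.

```bash
python3 -c "
from rig import env
print(env.sign_off())"
```

```text
the job is handed in; nothing more can be done
None
```

I pressed the rocker to on, then pressed the green start button to its stop and released it, with peak readings of about 8 N; the last picture showed the rocker on, the green button up and nothing else moved, and I handed the job in (no verdict came back).

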